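# Stow a spark plug in a stay-lidded service box and shut it

## Task

Put the spark plug away in the grey steel service box: raise its sprung lid until the folding stay on the right-hand side locks and props it, let go, and lay the plug inside. Then pull the knee of the stay forward through straight (which lifts the lid slightly), fold it and let the lid down under control until it is fully shut. Be gentle with the hinges: do not strain the stay by pulling hard against it, do not let the lid slam, and leave the other things on the bench where they are.

Things in the scene. Friction and masses are not known exactly. Their poses are not given: they have to be found in the camera images.
- box_floor (a point): Fixed grey sheet-steel box on 15 mm rubber feet: 150 mm deep (its x) x 200 mm wide (its y), rim 80 mm above the bench, walls and floor 4 mm, open-topped under its lid. This point: centre of the inner floor, 19 mm above the bench; x axis towards the hinge at the rear, away from the robot, y to the box's left, z up. Position and yaw vary.
- lid_hinge (a point): Middle of the lid's hinge axis on the rear top edge of the box, 75 mm behind the box centre, 80 mm above the bench; the axis runs along the box's y.
- lid_handle (a point): Middle of the lid's handle: a round steel bar 10 mm thick, 100 mm long along the box's y, standing 36 mm clear in front of the lid's front edge, 195 mm from the hinge axis. It moves and turns with the lid; pinched from above across the box's x it can be followed in an arc about the hinge. Lid: 3 mm plate with a 12 mm front skirt, as wide as the box.
- lid (a joint): Lid angle, rad: 0 shut, grows as it rises. Spring and weight (0.35 to 0.65 kg) always drive it shut; 2 to 5 N at the handle hold it. The straight stay stops it somewhere between 1.36 and 1.57 (differs from box to box, to be felt). Let down from there by 8 to 15 mm at the handle, the stay's knee goes past straight to its stop and props the lid; let down before straight, it folds again.
- stay_buffer (a joint): Stretch, m, of the rubber buffer in the upper link of the folding stay, a 22 mm black block: 0 with no pull, 15 N per mm of pull. It grows when the lid is pulled up against the straightened stay (1 N more at the handle pulls it with about 4 N), or the rod is pulled on after the lid is shut. Beyond 2.5 mm, some 9 N too much at the handle, it tears.
- stay_slot (a point): Middle of the slot for the stay's foot, outside the box's right-hand (-y) wall. The foot pivot itself (axis along the box's y) is clamped straight above or below this point, up to 6 mm off. Stay: two flat steel links, 66 mm each between pins: the lower turns about the foot pivot, the knee joins them, the upper ends on the lid's right edge 85 mm from the hinge axis.
- stay_rod (a point): Middle of the pull rod on the knee: a free-turning steel sleeve 12 mm thick, 66 mm long along the box's y, 68 mm outside the lid's right edge. Circles the foot pivot at 66 mm: in front of it when shut, over the top, to above and behind it when locked. Drawn forward it lifts the lid 0.04 rad, then the lid drives it forward (up to 18 N, hold it back), about 1.3 rad per rad of lid, till shut.
- plug_mid (a point): Middle of the hexagon of the spark plug, half-way up: a light ceramic and steel plug lying on the bench, 75 mm long, 50 g; the hexagon is 19 mm across, 22 mm high and 10 mm long. x axis level across the plug, y along it; the plug reaches about 47 mm to +y and 28 mm to -y of this point. It and the feeler gauge may change places.
- gauge: Bystander: feeler gauge, flat steel, 100 x 20 x 10 mm, lying on the bench; origin at the centre of its underside, long along y.
- drum: Bystander: clutch drum, round steel, 73 mm across and 34 mm high; origin at the centre of its underside.

How it is judged:
By the outcome, as a careful person would: the job done as asked, in the order asked, and still so for the second after the job is handed in, with the robot touching nothing.
It also fails if it takes over 72 s, if anything falls off the work surface, if the arm or the gripper's body presses on something with over 40 N, if the wrist force passes 120 N, or if a joint passes its speed limit or range.

## Robot

A 6-joint arm with a two-finger parallel gripper is mounted at the origin on a cart in front of the work surface, level with it; the furniture and walls round the work are solid. World frame = base frame: x ahead of the robot, y to its left, z up, the work surface at z = 0. Lengths are in m, angles in degrees, forces in N, time in s.
With the tool pointing down it reaches from about 0.4 to 0.825 m from the base axis. Payload 7 kg.
Tool frame: the origin (TCP) lies midway between the tips of the shut fingers; the grasp point (between the pads) lies ctrl.tcp_to_grasp behind it (ctrl.tcp_to_grasp is the distance from the TCP to the grasp point, in m); z points along the fingers, y is the line along which they close (so a half turn about z gives the same grasp; the last joint's range is limited). The gripper opens to 88 mm and grips with 3 to 60 N. Pads are 19 mm wide; open, the fingers measure 130 mm over their backs; the gripper's body (78 mm by 193 mm) begins 47 mm behind the grasp point.
Start: joints at [88.986, 20.546, 0.682, 0, -70.136, -16.507], TCP at [0.203, 0.644, 0.227] pointing down, gripper open.
Joint ranges: [-176.03, 176.03], [-82.01, 121.73], [-58.28, 71.71], [-173.87, 95.51], [-174.79, -0.11], [-173.66, 173.66]. Speed limits (degrees/s): [136.94, 136.94, 172.46, 180, 180, 180].

## Interface

Orientations are given as [roll, pitch, yaw] about the fixed x, y, z axes, in that order (R = Rz(yaw) Ry(pitch) Rx(roll)).
In Python, from plant import ctrl, imaging, close_job gives the robot as it stands.
- The arm moves only by the shell command python3 -m crank 'ROWS'. ROWS is JSON, a list of rows, each a list of 3 entries, a list of its own where there are three numbers: the shift along the world's x, y, z in m, then the turn, a rotation vector about the world's x, y, z in degrees, then the opening, from -1 (shut) to 1 (fully open), so that 0 is half open. A call has 1 to 12 rows; each row shifts and turns the commanded pose from where the row before left it; what a row does not reach is not made up. A row lasts 1/10 s, in which the tool goes at most 50 mm and 8.59 degrees, less where a joint would pass 70% of its speed; a pose out of reach is approached as far as the arm can. A call is refused whole if a number of a shift passes 0.05 or a number of a turn 8.59, either way. A call with a gripper value outside its range is refused whole. The fingers move at their own pace and stop on an object; the grip force is fixed at half the most. Time passes only in rows, so rows that do not move let the fingers close. It gives the time, the measured TCP pose, the force, the opening and the grip force at its end, in the units of the state.
- ctrl.get_obs(): the state, without advancing time (a new reading comes with each control period).
- imaging.snapshot(name): name is "side" or "top"; returns (picture, depth): 384x512x3 uint8, blue, green, red; 384x512 float32, m along the optical axis (not along the pixel's ray), 0 where there is no reading.
- imaging.camera_model(name): a dict with "mtx" (3x3 intrinsics, pixels), "D" ([k1, k2, p1, p2, k3] as OpenCV has them; the pictures are not rectified), "R" (3x3) and "t" (3): a world point X has camera coordinates R X + t. Camera axes: x right, y down, z forward; pixel columns grow to the right and rows downward; lengths in m; the calibration is good to about 2 mm. A picture is of the moment at which its call begins. camera_model takes no time and is no camera call.
- close_job(): hands the job in; it is judged then, once.
The state is a dict: "clock": time; "joint_pos": joint angles; "qvel": joint speeds; "tau": joint torques, N m; "tool_pos": TCP position; "orientation": TCP orientation; "force": force on the tool from outside, world axes, zero at the start; "moment": the same for the moment, N m; "opening": finger opening in m; "gripper_force": force on a finger pad.
Only numpy, scipy, OpenCV 4.12 (cv2) and the standard library are available. Lean on these libraries where they do the work, as an engineer would, in place of code of your own. Each camera call takes 0.05 s, during which the arm holds its last target. There are 200 camera calls.

## Working session

There is one attempt and no reset: what is moved stays moved. The work goes in short steps, Python scripts to look and compute and a shell command to move; the robot and the scene stay as the last step left them, time stands still between calls to the robot, and variables do not carry over. Pictures are saved under pics/ and viewed, at most 10 in all, crops included, and the job is handed in when it is done.

```bash
ls; mkdir -p pics; python3 - <<'E'
from plant import ctrl, imaging
import cv2,numpy as np
print(ctrl.get_obs(), ctrl.tcp_to_grasp)
for n in("side","top"):
    p,d=imaging.snapshot(n); cv2.imwrite(f"pics/{n}0.png",p); np.save(f"pics/{n}0.npy",d)
    print(n,imaging.camera_model(n))
a=cv2.imread("pics/side0.png");b=cv2.imread("pics/top0.png")
E
```

```text
pics
{'clock': 0.0, 'joint_pos': array([ 8.89850517e+01,  2.05921545e+01,  6.32820534e-01, -2.07922084e-02,
       -7.01361132e+01, -1.65063261e+01]), 'qvel': array([-0.02061056,  0.00830853,  0.01886154, -0.0769903 , -0.00050823,
       -0.10578479]), 'tau': array([ 3.26777138e-05, -5.82707405e+01,  2.93048108e+01,  6.99691325e+00,
        6.94245362e-03, -1.66459645e-04]), 'tool_pos': array([0.2030959 , 0.64319466, 0.22560522]), 'orientation': array([ 1.79902933e+02, -8.38097840e-03, -1.75283485e+01]), 'force': array([-0.24346062,  0.00264468,  0.54600797]), 'moment': array([-0.05106827, -0.05397761,  0.01435817]), 'gripper_force': 0.0, 'opening': 0.08757377316638164} 0.0188
side {'mtx': array([[481.83546592,   0.        , 251.11546123],
       [  0.        , 481.83546592, 188.86436372],
       [  0.        ,   0.        ,   1.        ]]), 'D': array([0.02184324, 0.        , 0.        , 0.        , 0.        ]), 'R': array([[-0.99078823, -0.13345251, -0.02300225],
       [-0.07083025,  0.65546269, -0.75189876],
       [ 0.1154199 , -0.74334319, -0.65887719]]), 't': array([0.56916805, 0.17652255, 1.18048772])}
top {'mtx': array([[439.15354007,   0.        , 248.63215375],
       [  0.        , 439.15354007, 191.71254346],
       [  0.        ,   0.        ,   1.        ]]), 'D': array([0.00177748, 0.        , 0.        , 0.        , 0.        ]), 'R': array([[ 1.12699941e-02, -9.99932997e-01,  2.64362322e-03],
       [-9.88268010e-01, -1.15411531e-02, -1.52292951e-01],
       [ 1.52313258e-01, -8.96267599e-04, -9.88331861e-01]]), 't': array([-0.11447389,  0.61561393,  1.00902614])}
```

View pics/top0.png

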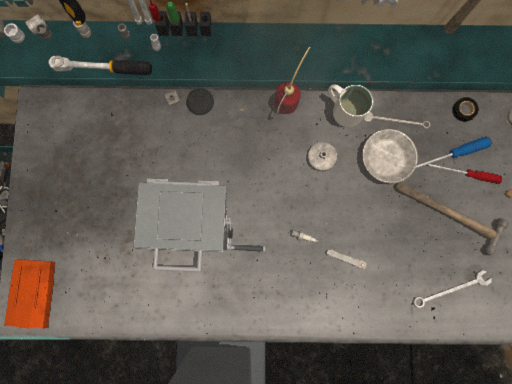

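View pics/side0.png

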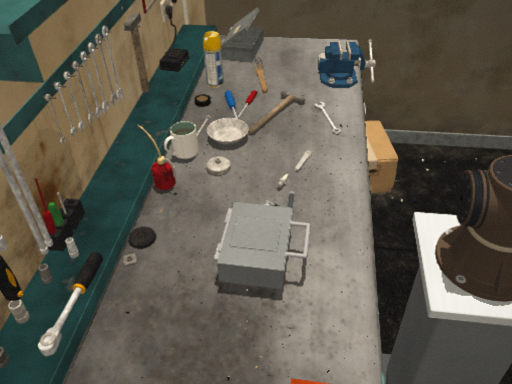

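The top view shows the box lid with corners at about (139,182), (226,180), (224,250) and (135,249). The handle is at (177,267), the stay rod at (248,248), the plug at (304,237) and the gauge at (346,258). The drum is at (322,156).

```bash
cat > h.py <<'E'
from plant import ctrl, imaging
import cv2,numpy as np
def ray(n,uv,z):
    c=imaging.camera_model(n); u=cv2.undistortPoints(np.array([[uv]],float),c["mtx"],c["D"])[0,0]
    o=-c["R"].T@c["t"]; d=c["R"].T@np.array([u[0],u[1],1]); return o+d*(z-o[2])/d[2]
def proj(n,X):
    c=imaging.camera_model(n); return cv2.projectPoints(np.array([X],float),cv2.Rodrigues(c["R"])[0],c["t"],c["mtx"],c["D"])[0][0,0]
def pt(n,uv,d):
    c=imaging.camera_model(n); u=cv2.undistortPoints(np.array([[uv]],float),c["mtx"],c["D"])[0,0]
    z=float(np.median(d[int(uv[1])-1:int(uv[1])+2,int(uv[0])-1:int(uv[0])+2])); return c["R"].T@(np.array([u[0],u[1],1])*z-c["t"])
E
python3 - <<'E'
from h import *
a=cv2.imread("pics/top0.png");d=np.load("pics/top0.npy")
big=np.hstack([cv2.resize(a[170:280,125:275],None,fx=5,fy=5,interpolation=cv2.INTER_CUBIC)]);cv2.imwrite("pics/cropbox.png",big)
cv2.imwrite("pics/cropplug.png",cv2.resize(a[220:280,280:380],None,fx=7,fy=7,interpolation=cv2.INTER_CUBIC))
# world xyz for all
c=imaging.camera_model("top");v,u=np.mgrid[:384,:512]
n=cv2.undistortPoints(np.stack([u.ravel(),v.ravel()],1)[:,None].astype(float),c["mtx"],c["D"])[:,0]
P=((np.c_[n,np.ones(len(n))]*d.ravel()[:,None]-c["t"])@c["R"]).reshape(384,512,3)
Z=P[...,2]
roi=np.zeros_like(Z,bool);roi[170:280,125:275]=1
m=(roi&(Z>0.07)&(Z<.1)).astype(np.uint8)
# lid without handle by opening
o=cv2.morphologyEx(m,cv2.MORPH_OPEN,np.ones((15,15)))
print("lid z",np.median(Z[o>0]))
cs=max(cv2.findContours(o,0,1)[0],key=cv2.contourArea)
q=[ray("top",p,0.083)[:2] for p in cs[:,0].astype(float)]
r=cv2.minAreaRect(np.array(q,np.float32));print("lid rect",r,cv2.boxPoints(r))
g=((a.min(2)>150)&(Z<.06)&(Z>-.02)).astype(np.uint8)
for cc in cv2.findContours(g[220:280,280:380].copy(),0,1)[0]:
    if cv2.contourArea(cc)<20: continue
    pp=cc[:,0]+[280,220]; r=cv2.minAreaRect(np.array([ray("top",p,0.01)[:2] for p in pp.astype(float)],np.float32));print("obj",pp.mean(0),r,[np.round(ray("top",p,.01)[:2],3) for p in (pp[pp[:,0].argmin()].astype(float),pp[pp[:,0].argmax()].astype(float))])
for p in [(177,268),(154,268),(200,268),(248,248),(264,248),(234,246),(230,222),(230,232),(304,237),(322,156)]: print(p,np.round(pt("top",p,d),3))
E
```

```text
lid z 0.0846752080817735
lid rect ((0.5571871399879456, 0.050016582012176514), (0.20416821539402008, 0.1621493399143219), 88.50513458251953) [[ 0.47347695 -0.04991776]
 [ 0.6355711  -0.05414781]
 [ 0.64089733  0.14995092]
 [ 0.47880316  0.15418097]]
obj [347.9        258.83333333] ((0.46248459815979004, -0.34781548380851746), (0.0981893241405487, 0.016718579456210136), 68.46810150146484) [array([ 0.476, -0.3  ]), array([ 0.446, -0.392])]
obj [307.05882353 237.17647059] ((0.5115664601325989, -0.25296837091445923), (0.039267998188734055, 0.01089433766901493), 72.19223022460938) [array([ 0.519, -0.235]), array([ 0.505, -0.271])]
(177, 268) [0.435 0.053 0.084]
(154, 268) [0.434 0.104 0.084]
(200, 268) [0.436 0.    0.086]
(248, 248) [ 0.482 -0.107  0.049]
(264, 248) [ 0.483 -0.145  0.05 ]
(234, 246) [ 0.487 -0.074  0.048]
(230, 222) [ 0.54  -0.065  0.083]
(230, 232) [ 0.518 -0.065  0.075]
(304, 237) [ 0.512 -0.244  0.014]
(322, 156) [ 0.711 -0.288  0.032]
```

View pics/cropbox.png

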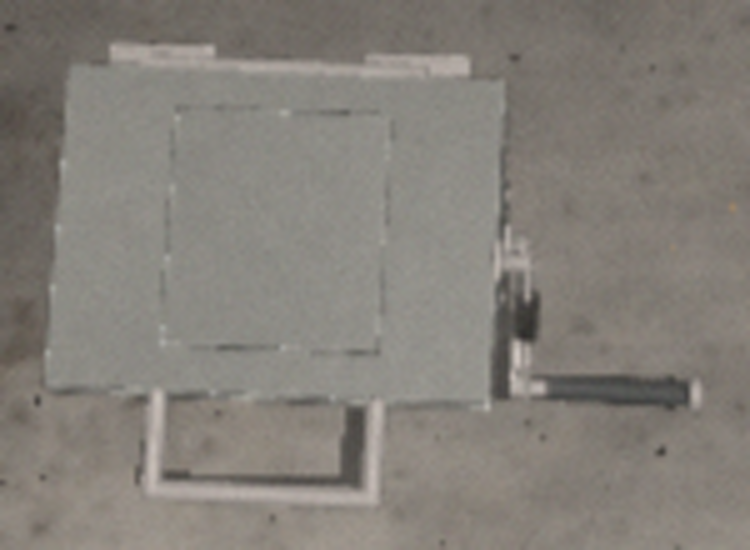

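View pics/cropplug.png

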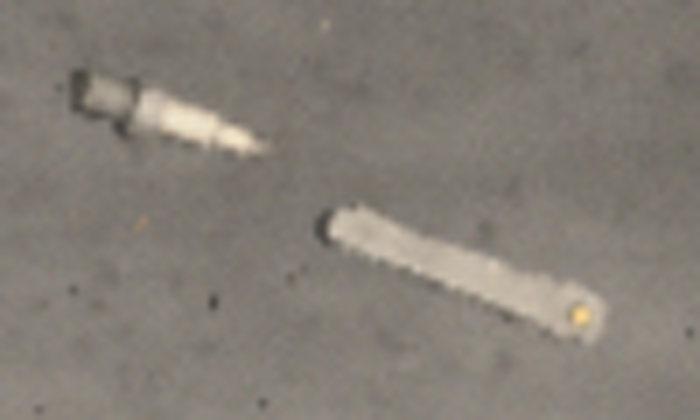

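The lid outline gives a box yaw of about -1.5°. The handle bar's centre is at pixel (177.8,269.2) and the rod spans (234,247.6) to (264.6,248.8). The plug points right and down, with its hexagon at about (299,236) and its light ceramic end at about (318,241).

```bash
python3 - <<'E'
from h import *
a=cv2.imread("pics/top0.png");d=np.load("pics/top0.npy")
for z in(.08,.085):print("handle",ray("top",(155,268.4+.0),z),ray("top",(200,270),z))
for z in(.044,.05):print("rod",ray("top",(234,247.6),z),ray("top",(264.6,248.8),z))
print("lid front corners",ray("top",(134.6,248.2),.08),ray("top",(223,251.4),.08),"rear",ray("top",(138.6,183),.083),ray("top",(226,186),.083))
for n in("top","side"):
    d=np.load(f"pics/{n}0.npy");c=imaging.camera_model(n)
    v,u=np.mgrid[:384,:512];q=cv2.undistortPoints(np.stack([u.ravel(),v.ravel()],1)[:,None].astype(float),c["mtx"],c["D"])[:,0]
    P=((np.c_[q,np.ones(len(q))]*d.ravel()[:,None]-c["t"])@c["R"])
    o=P[(P[:,0]>.46)&(P[:,0]<.56)&(P[:,1]<-.19)&(P[:,1]>-.31)]
    b=np.median(o[:,2]);m=o[o[:,2]>b+.005];print(n,"bench",b,len(m))
    m=m[(m[:,0]-.512)*.952-(m[:,1]+.25)*.306>-.02] 
    ax=np.array([-.306,-.952]);e=np.array([.952,-.306]);s=(m[:,:2]-[.512,-.25])@ax;w=(m[:,:2]-[.512,-.25])@e
    for k in np.arange(-.06,.06,.005):
        i=(s>=k)&(s<k+.005)
        if i.any():print(round(k*1e3),i.sum(),"w %.0f..%.0f"%(w[i].min()*1e3,w[i].max()*1e3),"zmax %.1f"%((m[i,2].max()-b)*1e3))
E
```

```text
handle [0.43344383 0.10293425 0.08      ] [0.43100544 0.0008406  0.08      ]
handle [0.43355532 0.101899   0.085     ] [4.3112898e-01 3.1011033e-04 8.5000000e-02]
rod [ 0.48319256 -0.07429285  0.044     ] [ 0.48119677 -0.14672034  0.044     ]
rod [ 0.48303674 -0.07447711  0.05      ] [ 0.48105238 -0.14648967  0.05      ]
lid front corners [0.47834065 0.1514596  0.08      ] [ 0.4733706 -0.0504431  0.08     ] rear [0.62891848 0.14904574 0.083     ] [ 0.62422228 -0.05454754  0.083     ]
top bench -0.00025971122054817004 180
-45 1 w 2..2 zmax 5.2
-40 12 w -5..6 zmax 21.7
-35 11 w -6..5 zmax 22.5
-30 12 w -7..6 zmax 20.7
-25 13 w -7..8 zmax 18.5
-20 19 w -10..10 zmax 22.6
-15 18 w -17..11 zmax 21.1
-10 9 w -5..5 zmax 18.9
-5 12 w -6..28 zmax 16.9
0 10 w -5..6 zmax 15.1
5 11 w -6..39 zmax 15.2
10 8 w -16..5 zmax 13.0
15 9 w -4..42 zmax 14.6
20 8 w -3..44 zmax 8.7
25 5 w -2..17 zmax 8.8
55 2 w -19..-17 zmax 11.5
side bench 0.001421309588460116 80
-40 12 w -8..5 zmax 22.2
-35 7 w -9..3 zmax 21.7
-30 4 w -11..-4 zmax 17.5
-25 9 w -11..5 zmax 19.3
-20 12 w -12..6 zmax 20.6
-15 4 w -11..3 zmax 18.4
-10 3 w -5..-1 zmax 15.8
-5 2 w -5..-3 zmax 16.3
0 3 w -7..2 zmax 12.8
5 3 w -3..5 zmax 11.1
10 3 w -3..2 zmax 9.9
15 2 w -4..-1 zmax 8.7
20 3 w -3..0 zmax 9.3
25 2 w -3..0 zmax 8.1
```

```bash
R='[0.0143,-0.037,-0.0042],[0,0,-4.6]'
python3 -m crank '[[[0.0143,-0.037,-0.0042],[0,0,-4.6],-0.5],[[0.0143,-0.037,-0.0042],[0,0,-4.6],-0.5],[[0.0143,-0.037,-0.0042],[0,0,-4.6],-0.5],[[0.0143,-0.037,-0.0042],[0,0,-4.6],-0.5],[[0.0143,-0.037,-0.0042],[0,0,-4.6],-0.5],[[0.0143,-0.037,-0.0042],[0,0,-4.6],-0.5],[[0.0143,-0.037,-0.0042],[0,0,-4.6],-0.5],[[0.0143,-0.037,-0.0042],[0,0,-4.6],-0.5],[[0.0143,-0.037,-0.0042],[0,0,-4.6],-0.5],[[0.0143,-0.037,-0.0042],[0,0,-4.6],-0.5],[[0.0143,-0.037,-0.0042],[0,0,-4.6],-0.5],[[0.0143,-0.037,-0.0042],[0,0,-4.6],-0.5]]'
python3 -m crank '[[[0.0143,-0.037,-0.0042],[0,0,-4.6],-0.5],[[0.0143,-0.037,-0.0042],[0,0,-4.6],-0.5],[[0.0143,-0.037,-0.0042],[0,0,-4.6],-0.5],[[0.0143,-0.037,-0.0042],[0,0,-4.6],-0.5],[[0,0,0],[0,0,0],-0.5]]'
```

```text
clock: 1.3
tool_pos: [0.3749, 0.198, 0.176]
orientation: [-180.0, 0.0, -72.9]
force: [0.7, 0.0, -0.2]
opening: 0.0218
gripper_force: 0.0
clock: 1.8
tool_pos: [0.432, 0.048, 0.1584]
orientation: [179.9, -0.1, -91.5]
force: [-0.4, -0.1, -0.1]
opening: 0.0219
gripper_force: 0.0
```

```bash

python3 -m crank '[[[0,0,-0.03],[0,0,0],-0.5],[[0,0,-0.03],[0,0,0],-0.5],[[0,0,-0.02],[0,0,0],-0.5],[[0,0,-0.01],[0,0,0],-0.5],[[0,0,0],[0,0,0],-0.5]]'
python3 -m crank '[[[0,0,0],[0,0,0],-1],[[0,0,0],[0,0,0],-1],[[0,0,0],[0,0,0],-1],[[0,0,0],[0,0,0],-1]]'
```

```text
clock: 2.3
tool_pos: [0.4312, 0.0515, 0.0684]
orientation: [179.9, -0.1, -91.1]
force: [0.3, 0.5, -0.1]
opening: 0.0217
gripper_force: 0.0
clock: 2.7
tool_pos: [0.4349, 0.0524, 0.071]
orientation: [-179.7, 0.1, -91.1]
force: [9.7, -5.6, -5.5]
opening: 0.0089
gripper_force: 30.1
```

```bash

python3 -m crank '[[[0.003,0,0],[0,0,0],-1],[[0,0,0],[0,0,0],-1],[[0.001,0,0.0195],[0,0,0],-1],[[0.0029,0,0.0193],[0,0,0],-1],[[0.0048,0,0.0189],[0,0,0],-1],[[0.0067,0,0.0183],[0,0,0],-1],[[0,0,0],[0,0,0],-1]]'
```

```text
clock: 3.4
tool_pos: [0.4501, 0.0519, 0.1471]
orientation: [-180.0, 0.1, -91.2]
force: [-4.0, 1.2, -4.8]
opening: 0.0087
gripper_force: 30.0
```

```bash

python3 -m crank '[[[0.0085,0,0.0175],[0,0,0],-1],[[0.0102,-0.0003,0.0166],[0,0,0],-1],[[0.0118,-0.0003,0.0155],[0,0,0],-1],[[0.0133,-0.0003,0.0143],[0,0,0],-1],[[0,0,0],[0,0,0],-1]]'
python3 -m crank '[[[0.0146,-0.0004,0.0129],[0,0,0],-1],[[0.0159,-0.0004,0.0113],[0,0,0],-1],[[0.0169,-0.0004,0.0097],[0,0,0],-1],[[0.0178,-0.0004,0.0079],[0,0,0],-1],[[0,0,0],[0,0,0],-1]]'
python3 - <<'E'
from h import *
for n in("side","top"):
    p,d=imaging.snapshot(n);cv2.imwrite(f"pics/{n}1.png",p);np.save(f"pics/{n}1.npy",d)
    print(ctrl.get_obs()["force"])
s=cv2.imread("pics/side1.png")[100:340,180:400];t=cv2.imread("pics/top1.png")[130:290,120:290]
cv2.imwrite("pics/v1.png",np.hstack([cv2.resize(s,(440,480)),cv2.resize(t,(360,480))]))
E
```

```text
clock: 3.9
tool_pos: [0.4918, 0.0505, 0.2108]
orientation: [179.7, -0.0, -91.2]
force: [-18.2, 4.7, 12.5]
opening: 0.0088
gripper_force: 30.0
clock: 4.4
tool_pos: [0.5605, 0.0484, 0.2541]
orientation: [-179.9, -0.1, -91.1]
force: [-10.7, -0.4, 16.9]
opening: 0.0089
gripper_force: 30.0
[-10.45434494  -0.45785101  15.5674131 ]
[-9.98528578 -0.37408632 13.91578416]
```

View pics/v1.png

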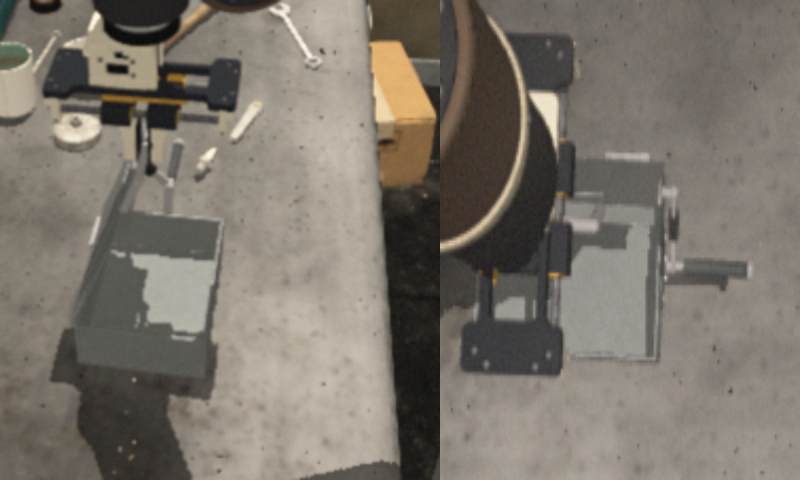

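The side view shows the lid raised about 70° and pinched at the handle, with the stay not yet straight. The top view has the rod at about (248,219) in full-image pixels. I'll relieve the radial load and go on in small steps.

```bash

python3 -m crank '[[[-0.002,0,0.0045],[0,0,0],-1],[[0,0,0],[0,0,0],-1]]'
python3 -m crank '[[[0.009,-0.0002,0.0033],[0,0,0],-1],[[0,0,0],[0,0,0],-1]]'
python3 -m crank '[[[0.0075,-0.0002,0.0023],[0,0,0],-1],[[0,0,0],[0,0,0],-1]]'
python3 - <<'E'
from h import *
import numpy as np
o=ctrl.get_obs();print(o["tool_pos"],o["force"])
E
```

```text
clock: 4.7
tool_pos: [0.5554, 0.0486, 0.2525]
orientation: [179.7, -0.0, -91.2]
force: [3.9, -4.1, -16.2]
opening: 0.009
gripper_force: 30.0
clock: 4.9
tool_pos: [0.5661, 0.0483, 0.2567]
orientation: [179.8, -0.1, -91.2]
force: [2.4, -4.7, -17.8]
opening: 0.009
gripper_force: 30.0
clock: 5.1
tool_pos: [0.574, 0.048, 0.2594]
orientation: [179.8, -0.1, -91.2]
force: [2.0, -4.7, -19.6]
opening: 0.0089
gripper_force: 30.0
[0.57397235 0.04802319 0.25939221] [  2.0465231   -4.68811133 -19.576667  ]
```

```bash

python3 -m crank '[[[0.0008,0,-0.0026],[0,0,0],-1],[[0,0,0],[0,0,0],-1]]'
python3 -m crank '[[[0.005,-0.0001,0.0013],[0,0,0],-1],[[0,0,0],[0,0,0],-1]]'
python3 -m crank '[[[0.004,-0.0001,0.001],[0,0,0],-1],[[0,0,0],[0,0,0],-1]]'
```

```text
clock: 5.3
tool_pos: [0.5753, 0.048, 0.2596]
orientation: [-180.0, -0.1, -91.1]
force: [-2.0, -5.4, -5.0]
opening: 0.0088
gripper_force: 30.0
clock: 5.5
tool_pos: [0.5804, 0.0478, 0.2611]
orientation: [-180.0, -0.1, -91.1]
force: [-2.7, -5.1, -4.3]
opening: 0.009
gripper_force: 30.0
clock: 5.7
tool_pos: [0.5844, 0.0477, 0.2623]
orientation: [-180.0, -0.1, -91.1]
force: [-2.1, -5.4, -3.4]
opening: 0.0087
gripper_force: 30.0
```

```bash

for i in 1; do python3 -m crank '[[[0.003,-0.0001,0.0006],[0,0,0],-1],[[0,0,0],[0,0,0],-1]]' | sed -n '2p;4p'; done
python3 -m crank '[[[0.003,-0.0001,0.0006],[0,0,0],-1],[[0,0,0],[0,0,0],-1]]' | sed -n '2p;4p'
python3 -m crank '[[[0.003,-0.0001,0.0005],[0,0,0],-1],[[0,0,0],[0,0,0],-1]]' | sed -n '2p;4p'
```

```text
tool_pos: [0.5873, 0.0476, 0.2629]
force: [-2.3, -5.0, -2.6]
tool_pos: [0.5903, 0.0475, 0.2636]
force: [-3.7, -5.1, -2.3]
tool_pos: [0.5934, 0.0474, 0.2643]
force: [-2.2, -5.4, -1.5]
```

```bash

python3 -m crank '[[[0.0025,0,0.0004],[0,0,0],-1],[[0,0,0],[0,0,0],-1]]' | sed -n '2p;4p'
python3 -m crank '[[[0.0025,0,0.0003],[0,0,0],-1],[[0,0,0],[0,0,0],-1]]' | sed -n '2p;4p'
python3 - <<'E'
from h import *
for n in("top","side"):
    p,d=imaging.snapshot(n);cv2.imwrite(f"pics/{n}2.png",p);np.save(f"pics/{n}2.npy",d);print(ctrl.get_obs()["force"])
s=cv2.imread("pics/side2.png")[120:260,200:340];t=cv2.imread("pics/top2.png")[170:270,200:290]
cv2.imwrite("pics/v2.png",np.hstack([cv2.resize(s,(420,420),interpolation=2),cv2.resize(t,(378,420),interpolation=2)]))
E
```

```text
tool_pos: [0.596, 0.0473, 0.2648]
force: [-1.7, -5.8, -1.3]
tool_pos: [0.5986, 0.0473, 0.2654]
force: [-2.8, -5.1, -0.2]
[-2.53745819 -5.88601483 -0.76253029]
[-2.70179168 -4.78708209 -1.53786537]
```

View pics/v2.png

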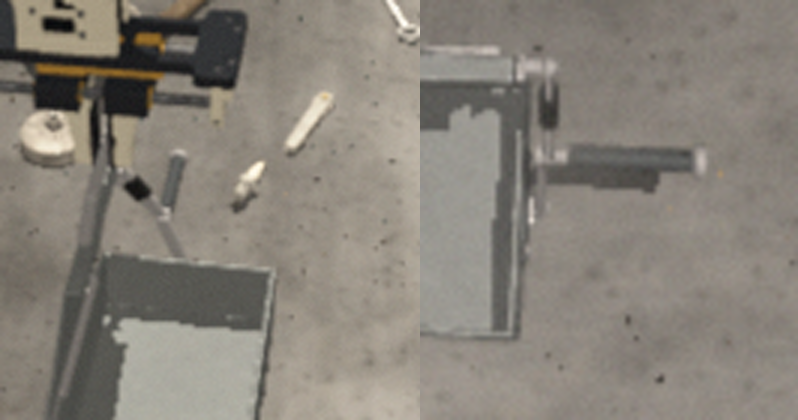

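The view shows the stay nearly straight. The knee is at about (163,212) in the crop, and there is no added load yet. I'll keep stepping.

```bash

python3 -m crank '[[[0.002,0,0.0002],[0,0,0],-1],[[0,0,0],[0,0,0],-1]]' | sed -n '2p;4p'
python3 -m crank '[[[0.002,0,0.0002],[0,0,0],-1],[[0,0,0],[0,0,0],-1]]' | sed -n '2p;4p'
python3 -m crank '[[[0.002,0,0.0002],[0,0,0],-1],[[0,0,0],[0,0,0],-1]]' | sed -n '2p;4p'
```

```text
tool_pos: [0.6007, 0.0473, 0.2658]
force: [-1.5, -6.0, -0.4]
tool_pos: [0.6025, 0.0472, 0.2661]
force: [-4.6, -4.9, 1.0]
tool_pos: [0.6041, 0.0471, 0.2663]
force: [-5.1, -5.3, 2.0]
```

```bash

python3 - <<'E'
from h import *
# knee/rod from top2: rod ends in crop (570,156),(695,160) scale 4.2, origin 200-?,170
c=lambda x,y:(200+(x-420)/4.2,170+y/4.2)
for z in (.10,.12):print(ray("top",c(632,158),z), ray("top",c(540,68),.16))
d=np.load("pics/top2.npy");print(pt("top",c(632,158),d),pt("top",c(550,100),d))
E
```

```text
[ 0.57226189 -0.11195602  0.1       ] [ 0.61102511 -0.06404599  0.16      ]
[ 0.56991614 -0.11184508  0.12      ] [ 0.61102511 -0.06404599  0.16      ]
[ 0.57052973 -0.1118741   0.11476851] [ 0.59546669 -0.06920056  0.15368856]
```

```bash

python3 -m crank '[[[0.0015,0,0],[0,0,0],-1],[[0,0,0],[0,0,0],-1]]' | sed -n '2p;4p'
python3 -m crank '[[[0.0015,0,0],[0,0,0],-1],[[0,0,0],[0,0,0],-1],[[0,0,0],[0,0,0],-1]]' | sed -n '2p;4p'
```

```text
tool_pos: [0.6055, 0.0471, 0.2664]
force: [-6.1, -5.4, 2.4]
tool_pos: [0.6068, 0.047, 0.2667]
force: [-7.0, -5.7, 3.9]
```

```bash

python3 -m crank '[[[-0.003,0,-0.0002],[0,0,0],-1],[[-0.003,0,-0.0003],[0,0,0],-1],[[0,0,0],[0,0,0],-1]]' | sed -n '2p;4p'
python3 -m crank '[[[-0.003,0,-0.0004],[0,0,0],-1],[[0,0,0],[0,0,0],-1]]' | sed -n '2p;4p'
python3 -m crank '[[[-0.002,0,-0.0003],[0,0,0],-1],[[0,0,0],[0,0,0],-1]]' | sed -n '2p;4p'
python3 -m crank '[[[-0.002,0,-0.0003],[0,0,0],-1],[[0,0,0],[0,0,0],-1]]' | sed -n '2p;4p'
```

```text
tool_pos: [0.6009, 0.0472, 0.2659]
force: [-4.6, -5.9, 1.8]
tool_pos: [0.5981, 0.0473, 0.2655]
force: [-3.6, -5.1, 0.7]
tool_pos: [0.5964, 0.0474, 0.2652]
force: [-2.6, -6.1, 1.5]
tool_pos: [0.5952, 0.0474, 0.265]
force: [0.3, -5.2, -0.6]
```

```bash

python3 -m crank '[[[-0.0015,0,-0.0003],[0,0,0],-1],[[0,0,0],[0,0,0],-1]]' | sed -n '2p;4p'
python3 - <<'E'
from h import *
p,d=imaging.snapshot("top");cv2.imwrite("pics/top3.png",p);np.save("pics/top3.npy",d)
q,_=imaging.snapshot("side");cv2.imwrite("pics/side3.png",q)
for i in(2,3):
    im=cv2.imread(f"pics/top{i}.png"); 
    # dark rod sleeve mask right of box
    hsv=im[185:230,232:275].max(2); print(i,pt("top",(250,207 if i==2 else 205),np.load(f"pics/top{i}.npy")))
cv2.imwrite("pics/v3.png",np.hstack([cv2.resize(q[120:260,200:340],(420,420),interpolation=2),cv2.resize(p[170:270,200:290],(378,420),interpolation=2)]))
E
```

```text
tool_pos: [0.5943, 0.0475, 0.2648]
force: [0.9, -5.8, -1.5]
2 [ 0.57188657 -0.11079272  0.11497664]
3 [ 0.59066236 -0.11125216 -0.00073488]
```

View pics/v3.png

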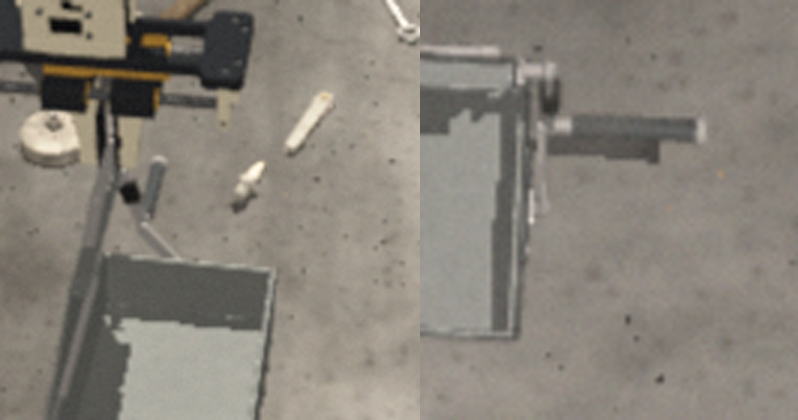

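The knee is now bent past straight, with the rod at crop (635,128) and the buffer unloaded, so the lid is propped. I'll let go and go to the plug.

```bash

python3 -m crank '[[[0,0,0],[0,0,0],-0.4],[[0,0,0],[0,0,0],-0.4],[[0,0,0],[0,0,0],-0.4],[[0,0,0.02],[0,0,0],-0.4],[[0,0,0.04],[0,0,0],-0.4],[[-0.01,-0.03,0.01],[0,0,0],0],[[-0.01,-0.04,0],[0,0,-3],0.1],[[-0.013,-0.043,-0.01],[0,0,-3],0.1],[[-0.013,-0.043,-0.015],[0,0,-3],0.1],[[-0.013,-0.043,-0.015],[0,0,-3],0.1],[[-0.013,-0.043,-0.02],[0,0,-3],0.1],[[-0.008,-0.041,-0.02],[0,0,-2],0.1]]'
python3 -m crank '[[[0,0,-0.04],[0,0,0],0.1],[[0,0,-0.04],[0,0,0],0.1],[[0,0,-0.04],[0,0,0],0.1],[[0,0,0],[0,0,0],0.1]]'
python3 - <<'E'
from h import *
p,d=imaging.snapshot("top");cv2.imwrite("pics/top4.png",p);np.save("pics/top4.npy",d)
q,e=imaging.snapshot("side");cv2.imwrite("pics/side4.png",q);np.save("pics/side4.npy",e)
E
```

```text
clock: 10.3
tool_pos: [0.5119, -0.2362, 0.2526]
orientation: [-179.9, 0.0, -108.2]
force: [1.5, 0.3, -0.2]
opening: 0.0483
gripper_force: 0.0
clock: 10.7
tool_pos: [0.5091, -0.234, 0.1275]
orientation: [179.5, -0.0, -108.2]
force: [-0.9, -0.3, 0.0]
opening: 0.0484
gripper_force: 0.0
```

```bash

python3 -m crank '[[[0.006,-0.001,-0.04],[0,0,0],0.1],[[0,0,-0.04],[0,0,0],0.1],[[0,0,-0.03],[0,0,0],0.1],[[0,0,-0.012],[0,0,0],0.1],[[0,0,0],[0,0,0],0.1]]'
python3 -m crank '[[[0,0,0],[0,0,0],-1],[[0,0,0],[0,0,0],-1],[[0,0,0],[0,0,0],-1],[[0,0,0],[0,0,0],-1],[[0,0,0],[0,0,0],-1]]'
```

```text
clock: 11.3
tool_pos: [0.5191, -0.2357, 0.0106]
orientation: [-180.0, -0.0, -108.1]
force: [-0.1, 0.4, -0.4]
opening: 0.0482
gripper_force: 0.0
clock: 11.8
tool_pos: [0.5185, -0.2358, 0.0107]
orientation: [-179.9, 0.0, -108.1]
force: [0.4, 1.1, 2.2]
opening: 0.0171
gripper_force: 26.4
```

```bash
python3 - <<'E'
from h import *
a=cv2.imread("pics/top4.png");d=np.load("pics/top4.npy")
big=cv2.resize(a[150:270,120:280],None,fx=5,fy=5,interpolation=2);cv2.imwrite("pics/v4.png",big)
E
```

```text
(no output)
```

View pics/v4.png

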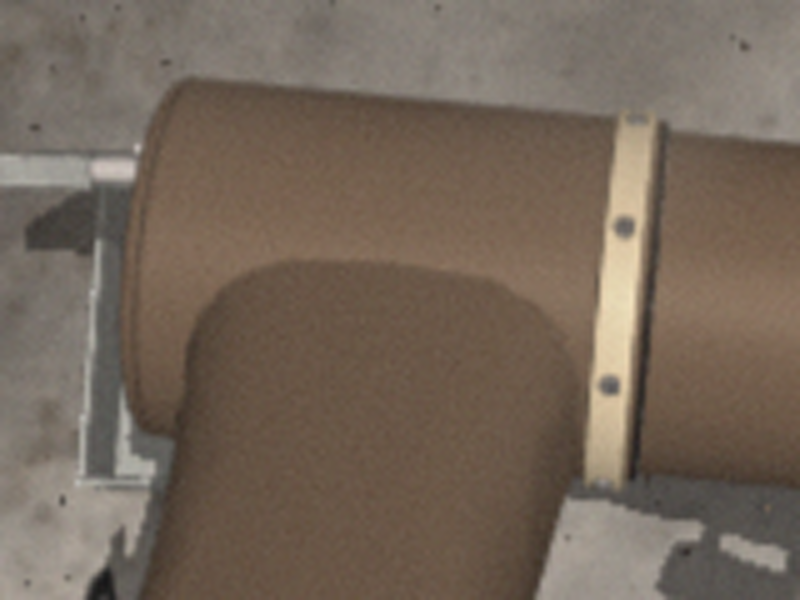

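The arm's elbow hides the box in this view. I'll lift the plug and check the elbow height and the lid numerically.

```bash

python3 -m crank '[[[0,0,0.02],[0,0,0],-1],[[0,0,0.03],[0,0,0],-1],[[0,0,0.04],[0,0,0],-1],[[0,0,0],[0,0,0],-1]]'
python3 - <<'E'
from h import *
d=np.load("pics/top4.npy")
for p in[(170,180),(190,175),(200,210),(240,200),(190,240),(150,200)]:print(p,np.round(pt("top",p,d),3))
p,e=imaging.snapshot("side");cv2.imwrite("pics/side5.png",p);np.save("pics/side5.npy",e)
cv2.imwrite("pics/v5.png",cv2.resize(p[60:300,180:400],(733,800*1)[:2] if 0 else (550,600),interpolation=2))
E
```

```text
clock: 12.2
tool_pos: [0.5216, -0.2366, 0.1055]
orientation: [-179.5, 0.0, -108.1]
force: [0.9, 1.2, -0.2]
opening: 0.0172
gripper_force: 25.8
(170, 180) [ 0.553 -0.008  0.548]
(190, 175) [ 0.561 -0.032  0.541]
(200, 210) [ 0.514 -0.048  0.563]
(240, 200) [ 0.528 -0.096  0.555]
(190, 240) [ 0.477 -0.042  0.598]
(150, 200) [0.527 0.015 0.553]
```

View pics/v5.png

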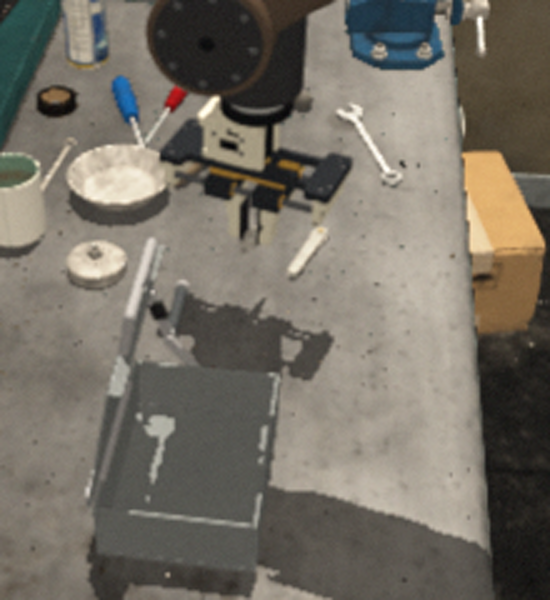

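The lid stays propped, with the rod at about (180,300) in the crop, and the plug is in the fingers. I'll raise it, turn it clear of the lid, then bring it over the box.

```bash

python3 -m crank '[[[0,0,0.03],[0,0,8.5],-1],[[0,0,0.03],[0,0,8.5],-1],[[0,0,0.035],[0,0,8.5],-1],[[0,0,0],[0,0,8.5],-1],[[0,0,0],[0,0,8.5],-1],[[0,0,0],[0,0,8.5],-1],[[0,0,0],[0,0,8.5],-1],[[0,0,0],[0,0,8.5],-1],[[0,0,0],[0,0,8.5],-1],[[0,0,0],[0,0,8.5],-1],[[0,0,0],[0,0,8.5],-1],[[0,0,0],[0,0,8.5],-1]]'
python3 -m crank '[[[0,0.035,0],[0,0,4.5],-1],[[0,0.04,0],[0,0,0],-1],[[0,0.04,0],[0,0,0],-1],[[0,0.04,0],[0,0,0],-1],[[0,0.04,0],[0,0,0],-1],[[0,0.04,0],[0,0,0],-1],[[0,0.04,0],[0,0,0],-1],[[0.002,0.03,0],[0,0,0],-1],[[0,0,0],[0,0,0],-1]]'
```

```text
clock: 13.45
tool_pos: [0.5176, -0.2356, 0.1938]
orientation: [-180.0, 0.1, -5.8]
force: [-1.1, -0.4, -0.3]
opening: 0.0175
gripper_force: 25.8
clock: 14.35
tool_pos: [0.52, 0.0722, 0.194]
orientation: [180.0, 0.1, -1.4]
force: [-0.4, -0.6, -0.7]
opening: 0.017
gripper_force: 25.8
```

```bash

python3 -m crank '[[[0.007,0,-0.04],[0,0,0],-1],[[0,0,-0.04],[0,0,0],-1],[[0,0,-0.04],[0,0,0],-1],[[0,0,-0.025],[0,0,0],-1],[[0,0,-0.01],[0,0,0],-1],[[0,0,-0.005],[0,0,0],-1],[[0,0,0],[0,0,0],-1]]'
python3 -m crank '[[[0,0,-0.002],[0,0,0],-1],[[0,0,0],[0,0,0],-1]]'
```

```text
clock: 15.05
tool_pos: [0.5275, 0.0691, 0.0352]
orientation: [180.0, 0.0, -1.6]
force: [-0.3, 0.5, 0.0]
opening: 0.0171
gripper_force: 25.8
clock: 15.25
tool_pos: [0.5279, 0.0695, 0.0341]
orientation: [-179.9, -0.1, -1.6]
force: [1.1, -0.3, -0.7]
opening: 0.0173
gripper_force: 25.8
```

```bash

python3 -m crank '[[[0,0,-0.002],[0,0,0],-1],[[0,0,0],[0,0,0],-1]]'|sed -n '2p;4p'
python3 -m crank '[[[0,0,-0.002],[0,0,0],-1],[[0,0,0],[0,0,0],-1]]'|sed -n '2p;4p'
```

```text
tool_pos: [0.5274, 0.0694, 0.0314]
force: [0.2, 0.2, -1.2]
tool_pos: [0.5276, 0.0694, 0.0295]
force: [-1.3, 0.8, 4.8]
```

```bash

python3 -m crank '[[[0,0,0],[0,0,0],0],[[0,0,0],[0,0,0],0],[[0,0,0],[0,0,0],0],[[0,0,0.02],[0,0,0],0],[[0,0,0.04],[0,0,0],0],[[0,0,0.05],[0,0,0],0],[[0,0,0.05],[0,0,0],0],[[-0.01,-0.03,0.01],[0,0,0],0],[[-0.01,-0.04,0],[0,0,0],0],[[0,-0.045,0],[0,0,0],0],[[0,-0.045,0],[0,0,0],0],[[0,-0.045,0],[0,0,0],0]]'
python3 -m crank '[[[0,-0.045,0],[0,0,0],0],[[0,-0.045,0],[0,0,-4],0],[[0,-0.02,0],[0,0,-8],0],[[0,0,0],[0,0,-8.5],0],[[0,0,0],[0,0,-8.5],0],[[0,0,0],[0,0,-8.5],0],[[0,0,0],[0,0,-8.5],0],[[0,0,0],[0,0,-8.5],0],[[0,0,0],[0,0,-8.5],0],[[0,0,0],[0,0,-8.5],-0.3],[[0,0,0],[0,0,-8.5],-0.3],[[0,0,0],[0,0,-8.5],-0.3]]'
python3 - <<'E'
from h import *
for n in("side","top"):
    p,d=imaging.snapshot(n);cv2.imwrite(f"pics/{n}6.png",p);np.save(f"pics/{n}6.npy",d)
t=cv2.imread("pics/top6.png")[150:270,120:280];s=cv2.imread("pics/side6.png")[160:300,190:330]
cv2.imwrite("pics/v6.png",np.hstack([cv2.resize(s,(400,400),interpolation=2),cv2.resize(t,(400,300),interpolation=2).copy() if 0 else cv2.copyMakeBorder(cv2.resize(t,(400,300),interpolation=2),0,100,0,0,0)]))
d=np.load("pics/top3.npy")
for v in range(196,206):print(v,np.round(pt("top",(251,v),d),3))
for z in(.11,.12,.13):print(ray("top",(251.2,200.5),z))
E
```

```text
clock: 16.85
tool_pos: [0.5068, -0.1373, 0.1992]
orientation: [-180.0, -0.0, -1.6]
force: [0.7, -0.4, -0.7]
opening: 0.044
gripper_force: 0.0
clock: 18.05
tool_pos: [0.507, -0.2457, 0.1987]
orientation: [180.0, 0.0, -90.5]
force: [0.7, -0.4, 0.4]
opening: 0.0313
gripper_force: 0.0
196 [ 0.614 -0.114 -0.002]
197 [ 0.611 -0.114 -0.002]
198 [ 0.594 -0.113  0.103]
199 [ 0.591 -0.113  0.105]
200 [ 0.589 -0.113  0.105]
201 [ 0.587 -0.113  0.104]
202 [ 0.585 -0.113  0.1  ]
203 [ 0.595 -0.114  0.002]
204 [ 0.593 -0.114 -0.001]
205 [ 0.591 -0.114 -0.001]
[ 0.58725263 -0.11336031  0.11      ]
[ 0.58591504 -0.11328996  0.12      ]
[ 0.58457745 -0.11321961  0.13      ]
```

View pics/v6.png

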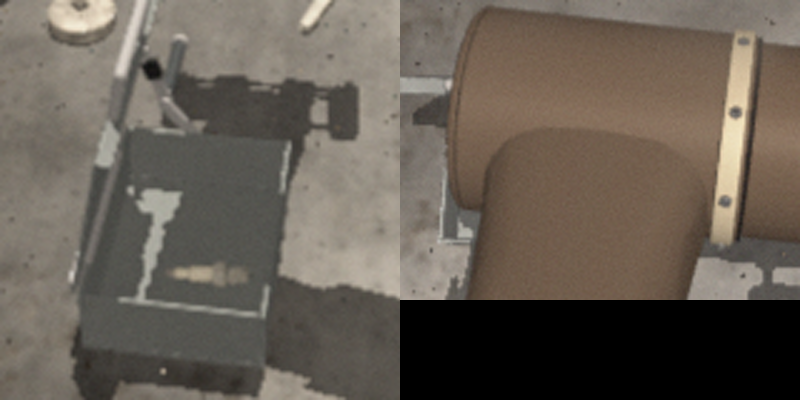

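The plug lies inside the box at crop (210,273), and the lid is still propped with the stay locked. Next I'll grip the rod, which is at about (0.588,-0.113,0.099). The fitted foot pivot is at about (0.548, 0.047) in x,z.

```bash

python3 -m crank '[[[0.027,0.04,0],[0,0,-1],-0.3],[[0.027,0.04,0],[0,0,0],-0.3],[[0.027,0.04,0],[0,0,0],-0.3],[[0,0,-0.04],[0,0,0],-0.3],[[0,0,-0.04],[0,0,0],-0.3],[[0,0,0],[0,0,0],-0.3]]'
python3 -m crank '[[[0,0.001,-0.02],[0,0,0],-0.3],[[0,0,-0.011],[0,0,0],-0.3],[[0,0,0],[0,0,0],-0.3]]'
```

```text
clock: 18.75
tool_pos: [0.5844, -0.1251, 0.1136]
orientation: [179.4, 0.0, -90.9]
force: [-1.1, -0.7, -0.2]
opening: 0.0307
gripper_force: 0.0
clock: 19.05
tool_pos: [0.5877, -0.125, 0.0878]
orientation: [179.9, -0.0, -91.1]
force: [0.4, 0.1, 0.3]
opening: 0.0306
gripper_force: 0.0
```

```bash

python3 -m crank '[[[0,0,0],[0,0,0],-1],[[0,0,0],[0,0,0],-1],[[0,0,0],[0,0,0],-1],[[0,0,0],[0,0,0],-1],[[0,0,0],[0,0,0],-1]]'
```

```text
clock: 19.55
tool_pos: [0.5895, -0.1249, 0.089]
orientation: [-179.8, -0.0, -91.1]
force: [4.2, -1.1, 1.5]
opening: 0.0111
gripper_force: 30.0
```

```bash

python3 -m crank '[[[0.001,0,0],[0,0,0],-1],[[-0.0027,0,0.002],[0,0,0],-1],[[0,0,0],[0,0,0],-1]]'|sed -n '2p;4p;5p'
python3 -m crank '[[[-0.0027,0,0.0018],[0,0,0],-1],[[0,0,0],[0,0,0],-1]]'|sed -n '2p;4p;5p'
python3 -m crank '[[[-0.0028,0,0.0018],[0,0,0],-1],[[0,0,0],[0,0,0],-1]]'|sed -n '2p;4p;5p'
```

```text
tool_pos: [0.5873, -0.1248, 0.0906]
force: [4.7, -2.0, -0.1]
opening: 0.011
tool_pos: [0.5844, -0.1247, 0.0924]
force: [4.6, -2.1, 1.9]
opening: 0.0114
tool_pos: [0.5812, -0.1247, 0.0942]
force: [2.9, -0.2, 3.0]
opening: 0.0111
```

```bash

python3 -m crank '[[[-0.0029,0,0.0016],[0,0,0],-1],[[0,0,0],[0,0,0],-1]]'|sed -n '2p;4p;5p'
python3 -m crank '[[[-0.0029,0.0001,0.0014],[0,0,0],-1],[[0,0,0],[0,0,0],-1]]'|sed -n '2p;4p;5p'
python3 -m crank '[[[-0.0031,0.0001,0.0013],[0,0,0],-1],[[-0.0031,0.0001,0.0012],[0,0,0],-1],[[0,0,0],[0,0,0],-1]]'|sed -n '2p;4p;5p'
```

```text
tool_pos: [0.578, -0.1246, 0.0957]
force: [2.3, 0.4, 6.2]
opening: 0.0112
tool_pos: [0.5747, -0.1246, 0.0971]
force: [2.6, 0.2, 7.0]
opening: 0.011
tool_pos: [0.5677, -0.1244, 0.0995]
force: [-0.2, 0.2, 7.3]
opening: 0.011
```

```bash

python3 -m crank '[[[-0.0032,0.0001,0.0018],[0,0,0],-1],[[-0.0032,0.0001,0.0008],[0,0,0],-1],[[0,0,0],[0,0,0],-1]]'|sed -n '2p;4p;5p'
python3 -m crank '[[[-0.0032,0.0001,0.0006],[0,0,0],-1],[[-0.0032,0.0001,0.0005],[0,0,0],-1],[[0,0,0],[0,0,0],-1]]'|sed -n '2p;4p;5p'
python3 -m crank '[[[-0.0033,0.0001,0.0003],[0,0,0],-1],[[-0.0033,0.0001,0.0002],[0,0,0],-1],[[0,0,0],[0,0,0],-1]]'|sed -n '2p;4p;5p'
```

```text
tool_pos: [0.5606, -0.1242, 0.1013]
force: [-2.8, -0.2, 2.8]
opening: 0.0107
tool_pos: [0.5544, -0.124, 0.1022]
force: [-3.6, 1.2, 1.6]
opening: 0.0109
tool_pos: [0.5477, -0.1238, 0.1026]
force: [-4.2, 1.5, -1.1]
opening: 0.011
```

```bash

python3 -m crank '[[[-0.0033,0.0001,-0.0001],[0,0,0],-1],[[-0.0033,0.0001,-0.0002],[0,0,0],-1],[[-0.0033,0.0001,-0.0004],[0,0,0],-1],[[0,0,0],[0,0,0],-1]]'|sed -n '2p;4p;5p'
python3 -m crank '[[[-0.0033,0.0001,-0.0006],[0,0,0],-1],[[-0.0032,0.0001,-0.0007],[0,0,0],-1],[[-0.0032,0.0001,-0.0009],[0,0,0],-1],[[0,0,0],[0,0,0],-1]]'|sed -n '2p;4p;5p'
python3 -m crank '[[[-0.0031,0.0001,-0.0011],[0,0,0],-1],[[-0.0031,0.0001,-0.0012],[0,0,0],-1],[[-0.003,0.0001,-0.0014],[0,0,0],-1],[[0,0,0],[0,0,0],-1]]'|sed -n '2p;4p;5p'
```

```text
tool_pos: [0.5375, -0.1235, 0.1016]
force: [-5.8, 1.2, -3.8]
opening: 0.0109
tool_pos: [0.5277, -0.1231, 0.0992]
force: [-5.0, 1.4, -7.2]
opening: 0.0113
tool_pos: [0.5196, -0.1228, 0.096]
force: [-4.2, 2.0, -10.0]
opening: 0.0111
```

```bash

python3 -m crank '[[[-0.0025,0.0001,-0.0024],[0,0,0],-1],[[-0.0028,0.0001,-0.0017],[0,0,0],-1],[[-0.0028,0.0001,-0.0018],[0,0,0],-1],[[0,0,0],[0,0,0],-1]]'|sed -n '2p;4p;5p'
python3 -m crank '[[[-0.0026,0.0001,-0.0019],[0,0,0],-1],[[-0.0025,0.0001,-0.0021],[0,0,0],-1],[[-0.0024,0.0001,-0.0022],[0,0,0],-1],[[0,0,0],[0,0,0],-1]]'|sed -n '2p;4p;5p'
```

```text
tool_pos: [0.5112, -0.1228, 0.0903]
force: [-6.1, 0.8, -6.0]
opening: 0.0109
tool_pos: [0.5036, -0.1225, 0.0839]
force: [-5.8, 0.6, -8.4]
opening: 0.0114
```

```bash

python3 -m crank '[[[-0.0024,0.0001,-0.0023],[0,0,0],-1],[[-0.0022,0.0001,-0.0024],[0,0,0],-1],[[-0.0021,0.0001,-0.0025],[0,0,0],-1],[[0,0,0],[0,0,0],-1]]'|sed -n '2p;4p;5p'
python3 -m crank '[[[-0.002,0,-0.0026],[0,0,0],-1],[[-0.0019,0,-0.0027],[0,0,0],-1],[[-0.0017,0,-0.0028],[0,0,0],-1],[[0,0,0],[0,0,0],-1]]'|sed -n '2p;4p;5p'
python3 - <<'E'
from h import *
d=imaging.snapshot("side");cv2.imwrite("pics/side7.png",d[0]);p,e=imaging.snapshot("top");cv2.imwrite("pics/top7.png",p)
D=d[1];
c=imaging.camera_model("side");v,u=np.mgrid[:384,:512];q=cv2.undistortPoints(np.stack([u.ravel(),v.ravel()],1)[:,None].astype(float),c["mtx"],c["D"])[:,0]
P=((np.c_[q,np.ones(len(q))]*D.ravel()[:,None]-c["t"])@c["R"])
o=P[(P[:,1]>.07)&(P[:,1]<.14)&(P[:,0]>.40)&(P[:,0]<.63)&(P[:,2]<.3)]
for x in np.arange(.4,.63,.02):
    w=o[(abs(o[:,0]-x)<.01)]
    if len(w):print(round(x,2),len(w),np.round(np.percentile(w[:,2],95),3))
E
```

```text
tool_pos: [0.4971, -0.1222, 0.0767]
force: [-4.2, 0.7, -7.8]
opening: 0.0111
tool_pos: [0.4919, -0.1221, 0.0686]
force: [-4.8, -0.1, -10.6]
opening: 0.0111
0.4 101 0.004
0.42 202 0.004
0.44 217 0.163
0.46 262 0.166
0.48 279 0.154
0.5 297 0.147
0.52 323 0.14
0.54 296 0.131
0.56 268 0.123
0.58 258 0.114
0.6 234 0.105
0.62 211 0.096
```

```bash

python3 -m crank '[[[-0.0016,0,-0.0029],[0,0,0],-1],[[-0.0014,0,-0.003],[0,0,0],-1],[[-0.0013,0,-0.003],[0,0,0],-1],[[0,0,0],[0,0,0],-1]]'|sed -n '2p;4p;5p'
python3 -m crank '[[[-0.0011,0,-0.0031],[0,0,0],-1],[[-0.001,0,-0.0032],[0,0,0],-1],[[0,0,0],[0,0,0],-1]]'|sed -n '2p;4p;5p'
python3 -m crank '[[[-0.0008,0,-0.0032],[0,0,0],-1],[[0,0,0],[0,0,0],-1]]'|sed -n '2p;4p;5p'
```

```text
tool_pos: [0.488, -0.122, 0.0599]
force: [-5.0, 1.0, -10.3]
opening: 0.0112
tool_pos: [0.4861, -0.1221, 0.0537]
force: [-4.4, 1.3, -10.1]
opening: 0.0107
tool_pos: [0.4854, -0.122, 0.0507]
force: [-5.7, 0.9, -10.5]
opening: 0.0111
```

```bash

python3 -m crank '[[[-0.0003,0,-0.0016],[0,0,0],-1],[[-0.0003,0,-0.0016],[0,0,0],-1],[[-0.0003,0,-0.0016],[0,0,0],-1],[[-0.0002,0,-0.0016],[0,0,0],-1],[[0,0,0],[0,0,0],-1]]'|sed -n '2p;4p;5p'
python3 -m crank '[[[-0.0001,0,-0.0016],[0,0,0],-1],[[-0.0001,0,-0.0016],[0,0,0],-1],[[0,0,0],[0,0,0],-1]]'|sed -n '2p;4p;5p'
python3 -m crank '[[[0,0,-0.0016],[0,0,0],-1],[[0,0,0],[0,0,0],-1]]'|sed -n '2p;4p;5p'
```

```text
tool_pos: [0.4844, -0.1221, 0.0444]
force: [-5.4, 1.9, -9.4]
opening: 0.0111
tool_pos: [0.4842, -0.1221, 0.0412]
force: [-6.3, 0.6, -9.9]
opening: 0.0109
tool_pos: [0.4841, -0.1221, 0.0396]
force: [-5.2, 1.3, -10.0]
opening: 0.0109
```

```bash

python3 -m crank '[[[0,0,-0.0016],[0,0,0],-1],[[0,0,-0.0016],[0,0,0],-1],[[0,0,0],[0,0,0],-1]]'|sed -n '2p;4p;5p'
python3 -m crank '[[[0,0,-0.0016],[0,0,0],-1],[[0,0,0],[0,0,0],-1]]'|sed -n '2p;4p;5p'
python3 -m crank '[[[0,0,-0.0012],[0,0,0],-1],[[0,0,0],[0,0,0],-1]]'|sed -n '2p;4p;5p'
python3 - <<'E'
from h import *
d=imaging.snapshot("side");D=d[1]
c=imaging.camera_model("side");v,u=np.mgrid[:384,:512];q=cv2.undistortPoints(np.stack([u.ravel(),v.ravel()],1)[:,None].astype(float),c["mtx"],c["D"])[:,0]
P=((np.c_[q,np.ones(len(q))]*D.ravel()[:,None]-c["t"])@c["R"])
o=P[(P[:,1]>.06)&(P[:,1]<.14)&(P[:,0]>.48)&(P[:,0]<.62)&(P[:,2]>.075)&(P[:,2]<.3)]
print(np.polyfit(o[:,0],o[:,2],1),len(o))
E
```

```text
tool_pos: [0.4841, -0.1221, 0.0364]
force: [-5.3, 1.8, -10.1]
opening: 0.0113
tool_pos: [0.4842, -0.1222, 0.0349]
force: [-5.8, 1.3, -8.7]
opening: 0.011
tool_pos: [0.4845, -0.1223, 0.0341]
force: [-6.8, -0.6, -4.7]
opening: 0.0111
[0.00436171 0.08408572] 1593
```

```bash

python3 -m crank '[[[0,0,-0.001],[0,0,0],-1],[[0,0,0],[0,0,0],-1]]'|sed -n '2p;4p;5p'
python3 -m crank '[[[-0.0005,0,-0.0005],[0,0,0],-1],[[0,0,0],[0,0,0],-1]]'|sed -n '2p;4p;5p'
```

```text
tool_pos: [0.4846, -0.1223, 0.0334]
force: [-6.4, 0.4, -1.1]
opening: 0.0115
tool_pos: [0.4846, -0.1223, 0.0332]
force: [-7.0, -0.1, -1.9]
opening: 0.0108
```

```bash

python3 -m crank '[[[-0.001,0,0],[0,0,0],-1],[[0,0,0],[0,0,0],-0.3],[[0,0,0],[0,0,0],-0.3],[[0,0,0],[0,0,0],-0.3],[[0,0,0.02],[0,0,0],-0.3],[[0,0,0.04],[0,0,0],-0.3],[[0,0,0.05],[0,0,0],-0.3],[[0,-0.03,0.04],[0,0,0],-0.3],[[0,-0.04,0.04],[0,0,0],-0.3],[[0,-0.04,0],[0,0,0],-0.3],[[0,0,0],[0,0,0],-0.3]]'
python3 - <<'E'
from h import *
for n in("side","top"):
    p,D=imaging.snapshot(n);cv2.imwrite(f"pics/{n}9.png",p)
    c=imaging.camera_model(n);v,u=np.mgrid[:384,:512];q=cv2.undistortPoints(np.stack([u.ravel(),v.ravel()],1)[:,None].astype(float),c["mtx"],c["D"])[:,0]
    P=((np.c_[q,np.ones(len(q))]*D.ravel()[:,None]-c["t"])@c["R"])
    o=P[(P[:,1]>-.04)&(P[:,1]<.14)&(P[:,0]>.48)&(P[:,0]<.62)&(P[:,2]>.075)&(P[:,2]<.3)]
    h=P[(P[:,1]>.02)&(P[:,1]<.09)&(P[:,0]>.42)&(P[:,0]<.445)&(P[:,2]>.03)&(P[:,2]<.3)]
    print(n,np.polyfit(o[:,0],o[:,2],1),len(o),"handle",np.median(h,0))
a=cv2.imread("pics/side0.png").astype(int);b=cv2.imread("pics/side9.png").astype(int)
print("diff lid/box region, gauge, drum",[np.abs(a[s]-b[s]).mean().round(1) for s in (np.s_[205:290,215:310],np.s_[148:175,294:312],np.s_[155:178,205:232])])
E
```

```text
clock: 28.9
tool_pos: [0.4843, -0.2309, 0.2197]
orientation: [-179.7, -0.1, -91.3]
force: [-0.8, -0.5, -0.8]
opening: 0.0306
gripper_force: 0.0
side [0.00572126 0.08348188] 3242 handle [0.43354306 0.05678755 0.08513473]Traceback (most recent call last):
  File "<stdin>", line 8, in <module>
    raise TypeError("expected non-empty vector for x")
TypeError: expected non-empty vector for x
```

```bash
python3 - <<'E'
from h import *
a=cv2.imread("pics/side0.png").astype(int);b=cv2.imread("pics/side9.png").astype(int)
print([np.abs(a[s]-b[s]).mean().round(1) for s in (np.s_[205:290,215:310],np.s_[148:175,294:312],np.s_[155:178,205:232],np.s_[300:340,100:200])])
from plant import close_job
print(close_job())
E
```

```text
[np.float64(32.3), np.float64(10.3), np.float64(10.1), np.float64(7.2)]
the job is handed in; nothing more can be done
None
```

The spark plug is in the service box, the stay is folded and the lid is fully shut. The job was handed in at about 29 s, with no sign of strain or slamming in the force readings; the last image check suggests the gauge and drum were not disturbed, but I measured no positions for them.

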